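# Find the hidden battery catch under the bench scale

### The arm

A 6-joint arm with a two-finger parallel gripper is mounted at the origin on the work surface. World frame = base frame: x ahead of the robot, y to its left, z up, the work surface at z = 0. Lengths are in mm, angles in rad, forces in N, time in s.
With the tool pointing down it reaches from about 225 to 725 mm from the base axis. Payload 3.1 kg.
Tool frame: the origin (TCP) lies on the centre line of the jaws, within the pads' length; the fingertips stand 25 mm ahead of it and the grasp point (between the pads) lies 6 mm ahead of it; z points along the fingers, y is the direction in which the jaws open and shut (so a half turn about z gives the same grasp; the last joint's range is limited). The gripper opens to 85 mm and grips with 20 to 120 N. Pads are 22 mm wide; open, the fingers measure 114 mm over their backs; the gripper's body (76 mm by 85 mm) begins 54 mm behind the grasp point. The pads swing forward as they close: fully open they stand 13 mm farther back than shut.
Start: joints at [1.11, 0.048, 0.099, 1.622, 0, 1.443], TCP at [171.519, 496.184, 256.312] pointing down, gripper open.
Joint ranges: [-2.91, 2.91], [-0.99, 1.94], [-1.21, 1.42], [-2.12, 2.29], [-1.49, 1.47], [-3.14, 3.14]. Speed limits (rad/s): [2.79, 2.79, 3.14, 3.14, 3.14, 3.14].

### API

Orientations are given as a unit quaternion [w, x, y, z].
In Python, from rig import status, optics, arm, spot_in gives the robot as it stands.
- The arm moves only by the tool play_rows, never from a script. Its argument "steps" is a list of rows, each an object with "dp": the shift along the tool's x, y, z in cm, a list of three; "turn": the turn about the tool's z in degrees; "fingers": the finger opening in cm, from 0 to 8.54. In form: [{"dp": [dx, dy, dz], "turn": turn, "fingers": fingers}, ...]. A call has 1 to 8 rows; each row shifts and turns the pose as measured when the row begins, along the tool's axes as they then stand; what a row does not reach is not made up. A row lasts 1/8 s, in which the tool goes at most 62.5 mm and 10.7 degrees, less where a joint would pass 70% of its speed; a pose out of reach is approached as far as the arm can. A call with a gripper value outside its range is refused whole. The fingers move at their own pace and stop on an object; "newtons" is the grip in N (left out, the last holds). Time passes only in rows, so rows that do not move let the fingers close. It gives the time, the measured TCP pose, the force and the opening at its end, in the units of the state.
- status.sense(): the state, without advancing time (a new reading comes with each control period).
- optics.read_camera(name): name is "scene" or "top"; returns (picture, depth): 384x512x3 uint8, blue, green, red; 384x512 float32, mm along the optical axis (not along the pixel's ray), 0 where there is no reading.
- optics.get_calibration(name): a dict with "vfov" (degrees; the focal length in pixels is half the picture's height over the tangent of half this angle, whatever the lens; pixels are square), "cx", "cy" (the principal point, pixels), "world_to_cam" (4x4, takes a point from world to camera coordinates). Camera axes: x right, y down, z forward; pixel columns grow to the right and rows downward; lengths in mm; the calibration is good to about 2 mm. A picture is of the moment at which its call begins. get_calibration takes no time and is no camera call.
- arm.job_done(): hands the job in, once; it reports no verdict.
Trained networks look in the newest picture that a camera, given by its name, has taken for a name from the list of things; names that differ only in an ending like _2 or _b are one class to them, and where a whole thing is asked for, a point or a joint stands for the part that bears it (a point fixed in the world has none). Each returns a list of dicts, best first, with "confidence" (0 to 1); they miss things now and then, are a little off and sometimes report something else, mostly with a low value. They report only what shows in the picture. A call takes as long as a camera call.
- spot_in(camera, thing): "point" ([column, row] in pixels, amid what is visible of it).
The state is a dict: "t": time; "joint_positions": joint angles; "joint_vel": joint speeds; "joint_efforts": joint torques, N m; "position": TCP position; "ee_rot": TCP orientation; "wrist_force": force on the tool from outside, world axes, zero at the start; "moment": the same for the moment, N m; "grip_width": opening from 0.0 (shut) to 1.0 (fully open).
Only numpy, scipy, OpenCV 4.12 (cv2) and the standard library are available. Lean on these libraries where they do the work, as an engineer would, in place of code of your own. Each camera call takes 0.05 s, during which the arm holds its last target. There are 200 camera calls.

### The job

The bench scale lies face down so that its battery door can be opened. One of the five grey caps in the row on its underside is really the door's release button, and only touch can tell which: feel along the row with a fingertip, pressing the caps gently, find the one that gives and press it fully in, so that the battery door pops up and stays open. Do not touch the door itself, do not pick up or push any of the things around, and finish with the hand clear.

Things in the scene. Friction and masses are not known exactly. Their poses are not given: they have to be found in the camera images.
- scale: bench scale lying face down, fixed: white housing 250 mm (its x) by 300 mm (its y), its flat underside facing up as a panel 56 mm above the bench. Four black feet 20 mm across, 8 mm high, on the panel at x = +-111, y = +-136 mm. Origin on the bench under its centre, z up, x away from the robot (turned up to 30 degrees either way).
- cap_row (a point): middle of the row of 5 identical grey caps in the panel, at the caps' top (54 mm over the bench, 2 mm below the panel; scale's x = -60 mm). Axes as the scale; cap centres at y = -108, -54, 0, 54, 108 mm. Each cap is 42 mm square in a 46 mm square well. Four are stiff rubber-backed plugs that yield only some 1 to 2 mm; one, any of the five, is the release. They look alike: it must be felt.
- battery_door: grey battery door, 79 x 109 mm, flush in the panel's far half (scale's x = -5 to 75 mm, y = +-54 mm). Origin on its hinge, the far edge, at panel height; x away from the robot, z its upward normal. Linked to the release: as that goes in, the robot-side edge tips up, to 0.35 rad (27 mm) with the cap fully in, and stays. Not to be touched.
- release (a joint): downward travel of the release cap, m: 0 = untouched, 0.006 = fully in, at a hard stop with its top 48 mm above the bench. It gives way at about 3 to 4 N and stays where it is left, without springing back. The value does not tell which cap it is.
- dye_bottle: small food-colour bottle, 36 mm across and 85 mm high, green label and orange cap, standing just to one side of the scale; origin under its centre. Leave alone.
- cell_box: yellow box of spare cells, 50 x 35 x 55 mm high, standing on the other side of the scale; origin under its centre. Leave alone.
- cutter: round steel pastry cutter ring, 72 mm across and 40 mm high, on the bench in front of the scale (robot side); origin under its centre. Leave alone.
- rolling_pin: wooden rolling pin, 440 mm long, 54 mm thick, lying on the bench to the right; origin under its middle. Leave alone.
- bowl: steel bowl, 170 mm across and 70 mm high, to the left; origin under its centre. Leave alone.
- sprinkles: amber jar with red lid, 64 mm across and 100 mm high, to the left; origin under its centre. Leave alone.
- spatula: spatula lying on the bench, far right; origin under its middle. Leave alone.

How it is judged (in metres and radians):
At the end, for the whole second after the job is handed in: The release cap is pressed in at least 4.8 of its 6 mm and the battery door stands open by at least 0.26 rad, at rest (value of joint release above 0.0048 m and angle between battery_door's own z axis and vertical above 0.26 rad and angular speed of battery_door below 0.05 rad/s); the robot touches nothing.
It fails at once if the scale or a cap was struck or leaned on hard: more than 100 N (contact force between the fingers and anything else above 100 N).
It fails at once if the robot touched the battery door (contact force between any of the arm, the fingers and battery_door above 0.5 N).
It fails at once if a bystander was lifted, carried or pushed more than 15 mm (distance of any of dye_bottle, cell_box, cutter, rolling_pin, bowl, sprinkles, spatula from where it was at the start of the episode above 0.015 m).
It also fails if it takes over 45 s, if anything falls off the work surface, if the arm or the gripper's body presses on something with over 40 N, if the wrist force passes 120 N, or if a joint passes its speed limit or range.

## Working session

There is one attempt and no reset: what is moved stays moved. The work goes in short steps, Python scripts to look and compute and a tool call to move; the robot and the scene stay as the last step left them, time stands still between calls to the robot, and variables do not carry over. Pictures are saved under pics/ and viewed, about 8 in all and at most 12, crops included, and the job is handed in when it is done.

Besides the shell and the picture viewer there is one more tool, called after "Call:" as name(argument=value, ...), one argument or row to a line, values as JSON. play_rows: Moves the arm, as the interface text tells. Its arguments: {"type":"object","properties":{"steps":{"type":"array","items":{"type":"object","properties":{"dp":{"type":"array","items":{"type":"number"}},"turn":{"type":"number"},"fingers":{"type":"number"}}}},"newtons":{"type":"number"}},"required":["steps"]}

```bash
mkdir -p pics; ls
cat > h.py <<'E'
import numpy as np, cv2
from rig import status, optics, arm, spot_in
def cal(n):
    c=optics.get_calibration(n); f=192/np.tan(np.radians(c["vfov"])/2); return f,c["cx"],c["cy"],np.array(c["world_to_cam"])
def px2w(n,u,v,z=None,d=None):
    f,cx,cy,T=cal(n); R,t=T[:3,:3],T[:3,3]
    ray=R.T@np.array([(u-cx)/f,(v-cy)/f,1]); o=-R.T@t
    s=d if d is not None else (z-o[2])/ray[2]
    return o+s*ray
def w2px(n,p):
    f,cx,cy,T=cal(n); q=T[:3,:3]@np.array(p)+T[:3,3]; return f*q[0]/q[2]+cx,f*q[1]/q[2]+cy
E
python3 - <<'E'
from h import *
s=status.sense(); print(s)
for n in ("scene","top"):
    im,d=optics.read_camera(n); np.savez(f"{n}0.npz",im=im,d=d); cv2.imwrite(f"pics/{n}0.png",im)
    print(n,optics.get_calibration(n))
    for th in("scale","cap_row","battery_door"): print(th,spot_in(n,th))
im=cv2.imread("pics/top0.png")
E
```

```text
pics
{'t': 0.0, 'joint_positions': array([ 1.11019608e+00,  4.87203663e-02,  9.75571653e-02,  1.62198621e+00,
       -2.09591875e-05,  1.44298753e+00]), 'joint_vel': array([ 0.00103088, -0.0001096 ,  0.00049887, -0.00230761,  0.00010872,
       -0.00022879]), 'joint_efforts': array([-1.54832076e-03, -3.38786888e+01,  3.20012999e+01,  2.02260894e-02,
       -1.91969375e-04,  1.79040995e-06]), 'position': array([171.27871283, 495.68046087, 255.11249902]), 'ee_rot': array([-3.31142332e-04,  1.65628811e-01,  9.86187463e-01, -1.12902717e-03]), 'wrist_force': array([-0.28964796,  0.16952669, -0.97073062]), 'moment': array([ 0.00625731, -0.00039739,  0.02495597]), 'grip_width': 0.998352639361491}
scene {'vfov': 48.617143613179465, 'cx': 251.92244087617527, 'cy': 192.6507336316662, 'world_to_cam': array([[-8.15520014e-01,  5.78466853e-01,  1.74128251e-02,
         4.87932931e+02],
       [ 4.46984870e-01,  6.48698438e-01, -6.15950373e-01,
        -1.53003333e+02],
       [-3.67602546e-01, -4.94536588e-01, -7.87592491e-01,
         1.66996400e+03],
       [ 0.00000000e+00,  0.00000000e+00,  0
[... 173 characters left out ...]
t': [240.5, 215.4], 'confidence': 0.61}, {'point': [246.9, 213.6], 'confidence': 0.25}]
top {'vfov': 47.35381414682644, 'cx': 253.61292834711975, 'cy': 195.88535104886213, 'world_to_cam': array([[ 2.23725310e-02, -9.99657072e-01,  1.36091043e-02,
        -6.92506360e+01],
       [-9.83138037e-01, -2.44699246e-02, -1.81220372e-01,
         5.28993150e+02],
       [ 1.81491241e-01, -9.32526969e-03, -9.83348346e-01,
         1.43157960e+03],
       [ 0.00000000e+00,  0.00000000e+00,  0.00000000e+00,
         1.00000000e+00]])}
scale [{'point': [250.8, 173.0], 'confidence': 0.86}]
cap_row [{'point': [246.4, 174.7], 'confidence': 0.68}]
battery_door [{'point': [247.6, 167.2], 'confidence': 0.69}]
```

View pics/top0.png

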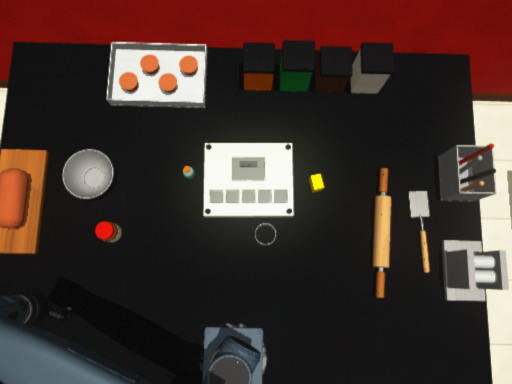

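View pics/scene0.png

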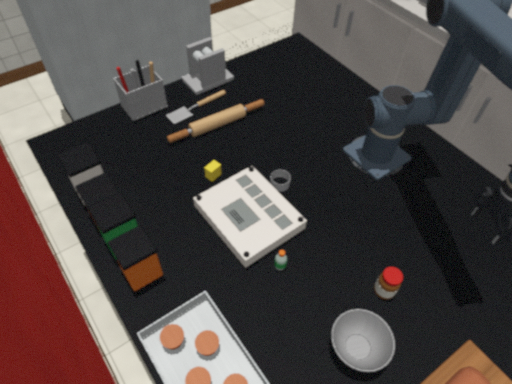

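The top view shows the scale nearly square to the robot, with feet at about (208,147), (290,147), (207,211) and (291,211). The five caps run along row 196 from column 217 to 280. The door is at (248,168), the cutter at (265,234), the bottle at (188,172) and the box at (317,183).

Run:
```python
from h import *
im=np.load("top0.npz")["im"]; d=np.load("top0.npz")["d"]
g=cv2.cvtColor(im,cv2.COLOR_BGR2GRAY)
roi=g[135:225,195:305]
m=((roi>95)&(roi<185)).astype(np.uint8)
n,l,s,c=cv2.connectedComponentsWithStats(m)
caps=[]
for i in range(1,n):
    if s[i,4]>60 and s[i,4]<400:
        u,v=c[i]+[195,135]; p=px2w("top",u,v,z=54); print("grey",s[i],np.round([u,v],1),p.round(1))
m=(roi<60).astype(np.uint8); n,l,s,c=cv2.connectedComponentsWithStats(m)
for i in range(1,n):
    if s[i,4]<80 and s[i,4]>5:
        u,v=c[i]+[195,135]; print("feet",s[i],px2w("top",u,v,z=64).round(1))
m=(roi>60).astype(np.uint8); cs=cv2.findContours(m,0,2)[0]; k=max(cs,key=cv2.contourArea); r=cv2.minAreaRect(k);print(r)
for b in cv2.boxPoints(r): print(px2w("top",b[0]+195,b[1]+135,z=56).round(1))
u,v=218,186
print(px2w("top",240,188,d=d[188,240]).round(1))
cv2.imwrite("pics/crop.png",cv2.resize(im[130:250,180:330],None,fx=5,fy=5,interpolation=cv2.INTER_CUBIC))
```

```text
grey [  8  44  91  38 128] [235.7 210.5] [478.4   2.1  54. ]
grey [ 15  55  13  13 151] [215.9 196.5] [524.4  70.1  54. ]
grey [ 31  55  12  13 145] [231.6 196.4] [526.   17.3  54. ]
grey [ 47  55  13  13 152] [248.1 196.1] [528.4 -38.   54. ]
grey [ 63  55  12  13 141] [263.9 195.9] [530.4 -91.2  54. ]
grey [ 79  55  13  13 157] [280.2 196. ] [ 531.4 -146.4   54. ]
feet [12 11  4  3  9] [693.7 101.6  64. ]
feet [92 11  3  3  7] [ 701.6 -170.4   64. ]
feet [11 75  4  3  8] [472.9  95.3  64. ]
feet [93 75  3  2  6] [ 481.2 -175.5   64. ]
((53.5, 44.5), (75.0, 91.0), 90.0)
[713.1 121.4  56. ]
[ 721.4 -191.6   56. ]
[ 460.8 -193.1   56. ]
[453.5 110.2  56. ]
[555.1 -10.1  55.5]
```

View pics/crop.png

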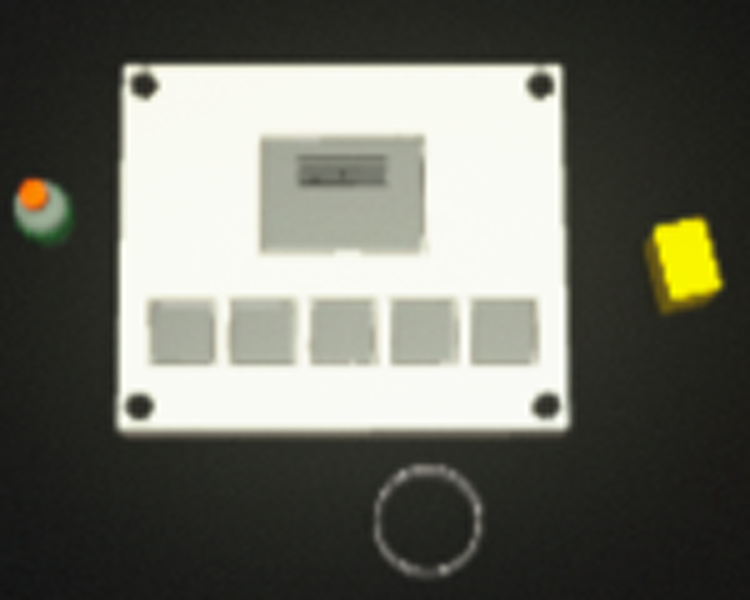

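Call:
play_rows(
  steps=[
    {"dp": [0,0,0],"turn": -10.5,"fingers": 0},
    {"dp": [0,0,0],"turn": -10.5,"fingers": 0},
    {"dp": [0,0,0],"turn": 0,"fingers": 0},
  ],
  newtons=40,
)

```text
t: 0.78
position: [171.5, 496.1, 256.1]
ee_rot: [-0.0, -0.021, 1.0, -0.0]
wrist_force: [-0.4, 0.4, 0.5]
grip_width: 0.379
```

```bash
cat > go.py <<'E'
import sys
from h import *
from scipy.spatial.transform import Rotation as Ro
# target xyz -> remaining shift in tool axes (cm), yaw of tool y
s=status.sense(); q=s["ee_rot"]; R=Ro.from_quat([q[1],q[2],q[3],q[0]]).as_matrix()
p=s["position"]
print("t",round(s["t"],2),"p",p.round(1),"yawY",np.degrees(np.arctan2(R[1,1],R[0,1])).round(2),"tilt",R[:,2].round(3),"F",s["wrist_force"].round(2),"w",round(s["grip_width"],3), "j",s["joint_positions"].round(2))
if len(sys.argv)>3: print("shift cm",(R.T@(np.array(sys.argv[1:4],float)-p)/10).round(2))
E
python3 go.py 524.4 70.1 180
```

```text
t 0.78 p [171.5 496.1 256.1] yawY 92.42 tilt [-0. -0. -1.] F [-0.39  0.42  0.49] w 0.379 j [1.11 0.05 0.1  1.62 0.   1.07]
shift cm [-33.46 -44.05   7.62]
```

Call:
play_rows(
  steps=[
    {"dp": [-3.35,-4.4,0],"turn": 0,"fingers": 0},
    {"dp": [-3.35,-4.4,0],"turn": 0,"fingers": 0},
    {"dp": [-3.35,-4.4,0],"turn": 0,"fingers": 0},
    {"dp": [-3.35,-4.4,0],"turn": 0,"fingers": 0},
    {"dp": [-3.35,-4.4,0],"turn": 0,"fingers": 0},
    {"dp": [-3.35,-4.4,0],"turn": 0,"fingers": 0},
    {"dp": [-3.35,-4.4,0],"turn": 0,"fingers": 0},
    {"dp": [-3.35,-4.4,0],"turn": 0,"fingers": 0},
  ],
)

```text
t: 1.78
position: [457.7, 146.7, 256.7]
ee_rot: [0.003, -0.012, 1.0, 0.002]
wrist_force: [-0.3, 1.2, 0.3]
grip_width: 0.001
```

```bash
python3 go.py 524.4 70.1 110
```

```text
t 1.77 p [457.7 146.7 256.7] yawY 91.38 tilt [ 0.005  0.003 -1.   ] F [-0.26  1.16  0.25] w 0.001 j [ 0.17 -0.07 -0.02  1.62  0.    0.14]
shift cm [-6.41 -7.87 14.68]
```

Call:
play_rows(
  steps=[
    {"dp": [-3.2,-3.9,0],"turn": 0,"fingers": 0},
    {"dp": [-3.2,-3.9,0],"turn": 0,"fingers": 0},
    {"dp": [0,0,5],"turn": -0.5,"fingers": 0},
    {"dp": [0,0,5],"turn": 0,"fingers": 0},
    {"dp": [0,0,3],"turn": 0,"fingers": 0},
    {"dp": [0,0,0],"turn": 0,"fingers": 0},
  ],
)

```text
t: 2.52
position: [530.6, 62.5, 124.5]
ee_rot: [0.005, -0.002, 1.0, 0.002]
wrist_force: [0.4, 0.6, 0.7]
grip_width: 0.002
```

```bash
python3 go.py 524.4 70.1 83
python3 - <<'E'
from h import *
for n in("top","scene"):
    im,d=optics.read_camera(n)
    u,v=map(int,w2px(n,(524,70,90))); a,b=max(0,v-50),max(0,u-60)
    cv2.imwrite(f"pics/{n}1.png",cv2.resize(im[a:a+100,b:b+120],None,fx=4,fy=4,interpolation=cv2.INTER_CUBIC))
a=[cv2.imread(f"pics/{n}1.png") for n in("top","scene")]
cv2.imwrite("pics/both1.png",cv2.resize(np.hstack(a),(800,333)))
E
```

```text
t 2.52 p [530.6  62.5 124.5] yawY 90.22 tilt [ 0.011  0.003 -1.   ] F [0.39 0.6  0.66] w 0.002 j [-0.01  0.07 -0.14  1.35  0.   -0.01]
shift cm [0.66 0.75 4.15]
```

View pics/both1.png

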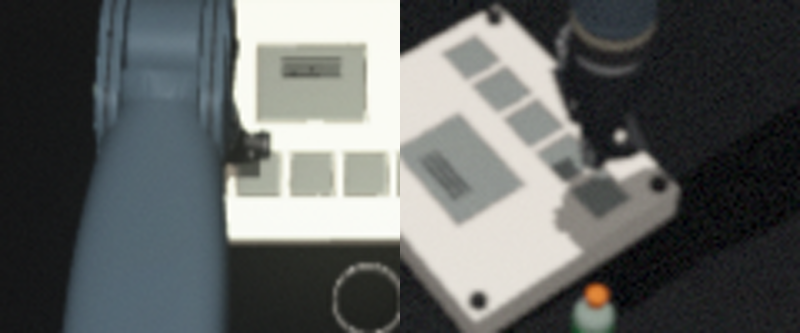

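The left crop (top view) shows the arm over the leftmost cap. In the right crop (scene view) the shut fingers hang just above that cap, near (600,165), and the other caps are clear.

Call:
play_rows(
  steps=[
    {"dp": [0.65,0.75,1.5],"turn": -1.5,"fingers": 0},
    {"dp": [0,0,1.0],"turn": 0,"fingers": 0},
    {"dp": [0,0,0],"turn": 0,"fingers": 0},
  ],
)

```text
t: 3.0
position: [529.3, 71.3, 106.2]
ee_rot: [0.013, -0.016, 1.0, 0.001]
wrist_force: [0.3, -0.4, 1.0]
grip_width: -0.001
```

```bash
python3 go.py 524.4 70.1 83
```

```text
t 3.0 p [529.3  71.3 106.2] yawY 91.88 tilt [ 0.025  0.003 -1.   ] F [ 0.27 -0.37  0.96] w -0.001 j [ 0.01  0.07 -0.18  1.3   0.   -0.03]
shift cm [ 0.55 -0.11  2.3 ]
```

Call:
play_rows(
  steps=[
    {"dp": [0.5,-0.1,1.0],"turn": 0,"fingers": 0},
    {"dp": [0,0,0.8],"turn": 0,"fingers": 0},
    {"dp": [0,0,0],"turn": 0,"fingers": 0},
  ],
)

```text
t: 3.38
position: [524.7, 70.1, 87.3]
ee_rot: [0.013, -0.016, 1.0, 0.001]
wrist_force: [0.3, 1.0, 0.3]
grip_width: 0.002
```

```bash
python3 go.py 524.4 70.1 83
```

```text
t 3.38 p [524.7  70.1  87.3] yawY 91.87 tilt [ 0.026  0.003 -1.   ] F [0.33 0.97 0.27] w 0.002 j [ 0.    0.06 -0.22  1.26  0.   -0.03]
shift cm [0.05 0.   0.43]
```

Positioned; tip about 8 mm over the cap. Descending in small steps.

Call:
play_rows(
  steps=[
    {"dp": [0,0,0.3],"turn": 0,"fingers": 0},
    {"dp": [0,0,0.2],"turn": 0,"fingers": 0},
    {"dp": [0,0,0.1],"turn": 0,"fingers": 0},
    {"dp": [0,0,0],"turn": 0,"fingers": 0},
  ],
)

```text
t: 3.88
position: [525.4, 70.0, 81.3]
ee_rot: [0.014, -0.016, 1.0, 0.001]
wrist_force: [-0.1, -0.3, 0.1]
grip_width: -0.001
```

Call:
play_rows(
  steps=[
    {"dp": [0,0,0.1],"turn": 0,"fingers": 0},
    {"dp": [0,0,0.1],"turn": 0,"fingers": 0},
  ],
)

```text
t: 4.12
position: [525.8, 70.0, 79.6]
ee_rot: [0.014, -0.016, 1.0, 0.001]
wrist_force: [-0.3, 0.2, 0.4]
grip_width: -0.001
```

Call:
play_rows(
  steps=[
    {"dp": [0,0,0.1],"turn": 0,"fingers": 0},
    {"dp": [0,0,0],"turn": 0,"fingers": 0},
  ],
)

```text
t: 4.38
position: [525.9, 70.0, 79.0]
ee_rot: [0.014, -0.016, 1.0, 0.001]
wrist_force: [-1.4, -0.4, 0.2]
grip_width: 0.002
```

Call:
play_rows(
  steps=[
    {"dp": [0,0,0.1],"turn": 0,"fingers": 0},
  ],
)

```text
t: 4.5
position: [525.9, 70.0, 78.4]
ee_rot: [0.014, -0.016, 1.0, 0.001]
wrist_force: [-2.2, 0.9, 4.1]
grip_width: -0.0
```

Call:
play_rows(
  steps=[
    {"dp": [0,0,0.1],"turn": 0,"fingers": 0},
  ],
)

```text
t: 4.62
position: [525.9, 70.0, 78.0]
ee_rot: [0.014, -0.016, 1.0, 0.001]
wrist_force: [-1.9, 0.1, 6.4]
grip_width: 0.003
```

Call:
play_rows(
  steps=[
    {"dp": [0,0,0.1],"turn": 0,"fingers": 0},
  ],
)

```text
t: 4.75
position: [525.9, 70.0, 77.8]
ee_rot: [0.014, -0.016, 1.0, 0.001]
wrist_force: [-2.7, -0.9, 6.5]
grip_width: 0.001
```

Call:
play_rows(
  steps=[
    {"dp": [0,0,0.1],"turn": 0,"fingers": 0},
  ],
)

```text
t: 4.88
position: [525.9, 70.0, 77.8]
ee_rot: [0.014, -0.016, 1.0, 0.001]
wrist_force: [-3.6, 0.7, 6.8]
grip_width: 0.0
```

Stiff: it stalls at about 7 N after 1 mm. On to the next cap at (526.3, 16.5).

Call:
play_rows(
  steps=[
    {"dp": [0,0,-1.5],"turn": 0,"fingers": 0},
    {"dp": [0,-2.7,0],"turn": 0,"fingers": 0},
    {"dp": [0,-2.7,0],"turn": 0,"fingers": 0},
    {"dp": [0,0,0],"turn": 0,"fingers": 0},
  ],
)

```text
t: 5.38
position: [528.8, 15.1, 95.1]
ee_rot: [0.016, -0.017, 1.0, 0.001]
wrist_force: [-0.4, -0.4, -0.6]
grip_width: 0.002
```

```bash
python3 go.py 526.2 16.5 82
```

```text
t 5.38 p [528.8  15.1  95.1] yawY 91.95 tilt [ 0.033  0.003 -0.999] F [-0.35 -0.37 -0.57] w 0.002 j [-0.1   0.05 -0.22  1.27  0.01 -0.14]
shift cm [0.3  0.14 1.3 ]
```

Call:
play_rows(
  steps=[
    {"dp": [0.3,0.1,0.8],"turn": 0,"fingers": 0},
    {"dp": [0,0,0.4],"turn": 0,"fingers": 0},
    {"dp": [0,0,0.2],"turn": 0,"fingers": 0},
    {"dp": [0,0,0.1],"turn": 0,"fingers": 0},
    {"dp": [0,0,0.1],"turn": 0,"fingers": 0},
  ],
)

```text
t: 6.0
position: [525.7, 18.1, 78.3]
ee_rot: [0.016, -0.018, 1.0, 0.001]
wrist_force: [-2.5, 0.1, 4.2]
grip_width: 0.002
```

Call:
play_rows(
  steps=[
    {"dp": [0,0,0.1],"turn": 0,"fingers": 0},
  ],
)

```text
t: 6.12
position: [525.7, 18.1, 78.0]
ee_rot: [0.016, -0.018, 1.0, 0.001]
wrist_force: [-2.3, -0.9, 5.9]
grip_width: -0.001
```

Call:
play_rows(
  steps=[
    {"dp": [0,0,0.1],"turn": 0,"fingers": 0},
  ],
)

```text
t: 6.25
position: [525.7, 18.1, 78.0]
ee_rot: [0.016, -0.018, 1.0, 0.001]
wrist_force: [-3.7, -0.3, 5.8]
grip_width: -0.001
```

Call:
play_rows(
  steps=[
    {"dp": [0,0,0.1],"turn": 0,"fingers": 0},
  ],
)

```text
t: 6.38
position: [525.7, 18.1, 78.0]
ee_rot: [0.016, -0.018, 1.0, 0.001]
wrist_force: [-3.2, -1.1, 6.3]
grip_width: -0.001
```

Call:
play_rows(
  steps=[
    {"dp": [0,0,0.1],"turn": 0,"fingers": 0},
  ],
)

```text
t: 6.5
position: [525.7, 18.1, 78.0]
ee_rot: [0.016, -0.018, 1.0, 0.001]
wrist_force: [-2.8, -0.2, 5.1]
grip_width: 0.001
```

Call:
play_rows(
  steps=[
    {"dp": [0,0,0.1],"turn": 0,"fingers": 0},
  ],
)

```text
t: 6.62
position: [525.7, 18.2, 78.0]
ee_rot: [0.016, -0.018, 1.0, 0.001]
wrist_force: [-2.6, -0.1, 6.0]
grip_width: -0.0
```

Stiff as well. Next is the middle cap at (528,-38).

Call:
play_rows(
  steps=[
    {"dp": [0,0,-1.5],"turn": 0,"fingers": 0},
    {"dp": [0,-2.7,0],"turn": 0,"fingers": 0},
    {"dp": [0,-2.7,0],"turn": 0,"fingers": 0},
    {"dp": [0,0,0],"turn": 0,"fingers": 0},
  ],
)

```text
t: 7.12
position: [529.3, -36.4, 96.3]
ee_rot: [0.019, -0.019, 1.0, 0.001]
wrist_force: [-0.8, -0.5, -0.6]
grip_width: -0.001
```

```bash
python3 go.py 528 -38 82
```

```text
t 7.12 p [529.3 -36.4  96.3] yawY 92.2 tilt [ 0.038  0.004 -0.999] F [-0.83 -0.51 -0.57] w -0.001 j [-0.2   0.05 -0.22  1.27  0.01 -0.24]
shift cm [ 0.19 -0.16  1.42]
```

Call:
play_rows(
  steps=[
    {"dp": [0.2,-0.1,0.9],"turn": 0,"fingers": 0},
    {"dp": [0,0,0.4],"turn": 0,"fingers": 0},
    {"dp": [0,0,0.2],"turn": 0,"fingers": 0},
    {"dp": [0,0,0.1],"turn": 0,"fingers": 0},
    {"dp": [0,0,0.1],"turn": 0,"fingers": 0},
  ],
)

```text
t: 7.75
position: [527.5, -35.3, 78.4]
ee_rot: [0.019, -0.02, 1.0, 0.002]
wrist_force: [-1.4, -1.2, 3.8]
grip_width: 0.003
```

Call:
play_rows(
  steps=[
    {"dp": [0,0,0.1],"turn": 0,"fingers": 0},
  ],
)

```text
t: 7.88
position: [527.5, -35.3, 78.1]
ee_rot: [0.019, -0.02, 1.0, 0.002]
wrist_force: [-2.3, 0.2, 5.3]
grip_width: 0.002
```

Call:
play_rows(
  steps=[
    {"dp": [0,0,0.1],"turn": 0,"fingers": 0},
  ],
)

```text
t: 8.0
position: [527.5, -35.3, 78.0]
ee_rot: [0.019, -0.02, 1.0, 0.002]
wrist_force: [-2.8, -0.9, 5.3]
grip_width: 0.002
```

Call:
play_rows(
  steps=[
    {"dp": [0,0,0.1],"turn": 0,"fingers": 0},
  ],
)

```text
t: 8.12
position: [527.5, -35.3, 78.0]
ee_rot: [0.019, -0.02, 1.0, 0.002]
wrist_force: [-3.0, -0.8, 5.9]
grip_width: 0.001
```

Call:
play_rows(
  steps=[
    {"dp": [0,0,0.1],"turn": 0,"fingers": 0},
  ],
)

```text
t: 8.25
position: [527.5, -35.3, 78.0]
ee_rot: [0.019, -0.02, 1.0, 0.001]
wrist_force: [-3.2, -0.1, 6.0]
grip_width: -0.001
```

Stiff. Next is the fourth cap at (529.9,-92).

Call:
play_rows(
  steps=[
    {"dp": [0,0,-1.5],"turn": 0,"fingers": 0},
    {"dp": [0,-2.8,0],"turn": 0,"fingers": 0},
    {"dp": [0,-2.8,0],"turn": 0,"fingers": 0},
    {"dp": [0,0,0],"turn": 0,"fingers": 0},
  ],
)

```text
t: 8.75
position: [531.3, -92.0, 96.1]
ee_rot: [0.021, -0.021, 1.0, 0.002]
wrist_force: [0.7, 0.1, 0.8]
grip_width: 0.003
```

```bash
python3 go.py 529.9 -92 82
```

```text
t 8.75 p [531.3 -92.   96.1] yawY 92.45 tilt [ 0.043  0.004 -0.999] F [0.7  0.14 0.78] w 0.003 j [-0.31  0.07 -0.2   1.26  0.02 -0.35]
shift cm [ 0.2 -0.   1.4]
```

Call:
play_rows(
  steps=[
    {"dp": [0.2,-0.1,0.9],"turn": 0,"fingers": 0},
    {"dp": [0,0,0.4],"turn": 0,"fingers": 0},
    {"dp": [0,0,0.2],"turn": 0,"fingers": 0},
    {"dp": [0,0,0.1],"turn": 0,"fingers": 0},
    {"dp": [0,0,0.1],"turn": 0,"fingers": 0},
  ],
)

```text
t: 9.38
position: [529.6, -90.8, 78.4]
ee_rot: [0.021, -0.023, 1.0, 0.002]
wrist_force: [-1.8, -1.1, 4.5]
grip_width: 0.001
```

Call:
play_rows(
  steps=[
    {"dp": [0,0,0.1],"turn": 0,"fingers": 0},
  ],
)

```text
t: 9.5
position: [529.6, -90.8, 78.1]
ee_rot: [0.021, -0.023, 1.0, 0.002]
wrist_force: [-1.9, -0.3, 5.1]
grip_width: -0.002
```

Call:
play_rows(
  steps=[
    {"dp": [0,0,0.1],"turn": 0,"fingers": 0},
  ],
)

```text
t: 9.62
position: [529.6, -90.8, 78.1]
ee_rot: [0.021, -0.023, 1.0, 0.002]
wrist_force: [-3.1, 0.2, 5.9]
grip_width: 0.002
```

Call:
play_rows(
  steps=[
    {"dp": [0,0,0.1],"turn": 0,"fingers": 0},
  ],
)

```text
t: 9.75
position: [529.6, -90.8, 78.0]
ee_rot: [0.021, -0.023, 1.0, 0.002]
wrist_force: [-2.3, 0.5, 6.8]
grip_width: 0.0
```

Call:
play_rows(
  steps=[
    {"dp": [0,0,0.1],"turn": 0,"fingers": 0},
  ],
)

```text
t: 9.88
position: [529.6, -90.8, 78.0]
ee_rot: [0.021, -0.023, 1.0, 0.002]
wrist_force: [-2.9, 0.2, 6.7]
grip_width: -0.001
```

Stiff. The last cap is at (531.7,-146).

Call:
play_rows(
  steps=[
    {"dp": [0,0,-1.5],"turn": 0,"fingers": 0},
    {"dp": [0,-2.8,0],"turn": 0,"fingers": 0},
    {"dp": [0,-2.8,0],"turn": 0,"fingers": 0},
    {"dp": [0,0,0],"turn": 0,"fingers": 0},
  ],
)

```text
t: 10.38
position: [533.5, -147.5, 96.1]
ee_rot: [0.024, -0.024, 0.999, 0.002]
wrist_force: [-0.1, -0.1, 0.1]
grip_width: -0.002
```

```bash
python3 go.py 531.6 -146 82
```

```text
t 10.38 p [ 533.5 -147.5   96.1] yawY 92.71 tilt [ 0.047  0.005 -0.999] F [-0.07 -0.08  0.09] w -0.002 j [-0.4   0.1  -0.16  1.26  0.02 -0.45]
shift cm [0.25 0.16 1.4 ]
```

Call:
play_rows(
  steps=[
    {"dp": [0.25,0.1,0.9],"turn": 0,"fingers": 0},
    {"dp": [0,0,0.4],"turn": 0,"fingers": 0},
    {"dp": [0,0,0.2],"turn": 0,"fingers": 0},
    {"dp": [0,0,0.1],"turn": 0,"fingers": 0},
    {"dp": [0,0,0.1],"turn": 0,"fingers": 0},
  ],
)

```text
t: 11.0
position: [531.3, -144.2, 78.6]
ee_rot: [0.023, -0.025, 0.999, 0.002]
wrist_force: [-1.5, -0.8, 3.1]
grip_width: 0.002
```

Call:
play_rows(
  steps=[
    {"dp": [0,0,0.1],"turn": 0,"fingers": 0},
  ],
)

```text
t: 11.12
position: [531.3, -144.2, 78.0]
ee_rot: [0.023, -0.025, 0.999, 0.002]
wrist_force: [-2.4, 0.5, 3.4]
grip_width: 0.005
```

Call:
play_rows(
  steps=[
    {"dp": [0,0,0.1],"turn": 0,"fingers": 0},
  ],
)

```text
t: 11.25
position: [531.3, -144.2, 77.2]
ee_rot: [0.023, -0.025, 0.999, 0.002]
wrist_force: [-1.9, -0.8, 2.8]
grip_width: -0.0
```

Call:
play_rows(
  steps=[
    {"dp": [0,0,0.1],"turn": 0,"fingers": 0},
  ],
)

```text
t: 11.38
position: [531.3, -144.2, 76.3]
ee_rot: [0.023, -0.025, 0.999, 0.002]
wrist_force: [-1.5, 0.5, 3.3]
grip_width: -0.002
```

Call:
play_rows(
  steps=[
    {"dp": [0,0,0.1],"turn": 0,"fingers": 0},
  ],
)

```text
t: 11.5
position: [531.3, -144.2, 75.3]
ee_rot: [0.023, -0.025, 0.999, 0.002]
wrist_force: [-0.9, 0.2, 3.5]
grip_width: 0.001
```

This one gives at about 3.3 N, so it is the release. Pressing it to the stop.

Call:
play_rows(
  steps=[
    {"dp": [0,0,0.1],"turn": 0,"fingers": 0},
    {"dp": [0,0,0.1],"turn": 0,"fingers": 0},
    {"dp": [0,0,0.1],"turn": 0,"fingers": 0},
  ],
)

```text
t: 11.88
position: [531.3, -144.2, 73.1]
ee_rot: [0.023, -0.025, 0.999, 0.002]
wrist_force: [-4.6, 0.2, 11.8]
grip_width: -0.001
```

Call:
play_rows(
  steps=[
    {"dp": [0,0,0.15],"turn": 0,"fingers": 0},
    {"dp": [0,0,0.15],"turn": 0,"fingers": 0},
  ],
)

```text
t: 12.12
position: [531.4, -144.2, 73.2]
ee_rot: [0.023, -0.025, 0.999, 0.002]
wrist_force: [-5.5, 0.5, 9.8]
grip_width: 0.005
```

Call:
play_rows(
  steps=[
    {"dp": [0,0,0.2],"turn": 0,"fingers": 0},
    {"dp": [0,0,0.2],"turn": 0,"fingers": 0},
  ],
)

```text
t: 12.38
position: [531.4, -144.2, 73.1]
ee_rot: [0.024, -0.025, 0.999, 0.001]
wrist_force: [-4.9, 1.2, 12.7]
grip_width: 0.002
```

Hard stop at 73.1 mm, where 73 was expected. Lifting straight up and clear.

Call:
play_rows(
  steps=[
    {"dp": [0,0,-2],"turn": 0,"fingers": 0},
    {"dp": [0,0,-4],"turn": 0,"fingers": 0},
    {"dp": [-0.0,0,-5],"turn": 0,"fingers": 0},
    {"dp": [3,-4,-3],"turn": 0,"fingers": 0},
    {"dp": [3,-4,0],"turn": 0,"fingers": 0},
    {"dp": [3,-4,0],"turn": 0,"fingers": 0},
    {"dp": [0,0,0],"turn": 0,"fingers": 0},
    {"dp": [0,0,0],"turn": 0,"fingers": 0},
  ],
)

```text
t: 13.38
position: [442.5, -271.9, 208.4]
ee_rot: [0.027, -0.027, 0.999, 0.002]
wrist_force: [-0.3, 1.3, 0.1]
grip_width: 0.003
```

```bash
python3 go.py
python3 - <<'E'
from h import *
a=[]
for n in("top","scene"):
    im,d=optics.read_camera(n)
    u,v=map(int,w2px(n,(580,-40,56))); a.append(cv2.resize(im[v-60:v+60,u-80:u+80],(400,300),interpolation=cv2.INTER_CUBIC))
    if n=="top":
        for x in(585,600,620,650): 
            uu,vv=map(int,w2px(n,(x,-36,75))); print(x,px2w(n,uu,vv,d=d[vv,uu]).round(1))
cv2.imwrite("pics/end.png",np.hstack(a))
E
```

```text
t 13.38 p [ 442.5 -271.9  208.4] yawY 93.08 tilt [ 0.053  0.005 -0.999] F [-0.28  1.3   0.12] w 0.003 j [-0.7  -0.02 -0.06  1.49  0.04 -0.75]
585 [594.  -32.8  39.2]
600 [603.  -32.6  75.1]
620 [620.1 -35.5  76. ]
650 [654.3 -34.7  65.3]
```

View pics/end.png

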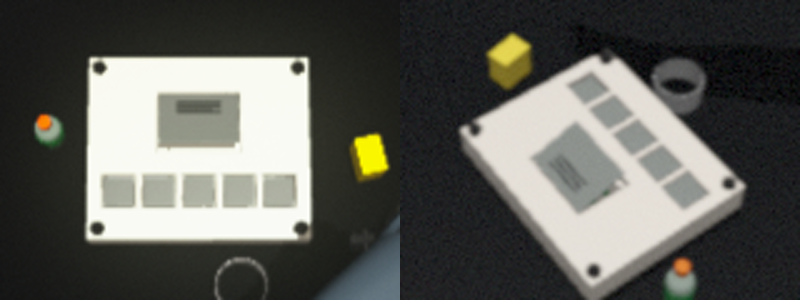

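The door stands open in both views, its raised edge at about (200,148) in the top half and (620,185) in the scene half. The cutter, bottle and box have not moved, and the arm is clear.

```bash
python3 -c "
from rig import arm
print(arm.job_done())"
```

```text
the job is handed in; nothing more can be done
None
```

The release is the rightmost cap, at the scale's y = -108 mm. I pressed it fully in, the battery door popped up and stayed open, and I handed the job in at about 13.5 s.

- **Finding it:** I felt along the row from the left with the shut fingertips. The first four caps each stalled after about 1 mm at 5 to 7 N. The fifth gave way at about 3.3 N.
- **Pressing it:** It reached a hard stop with the TCP at z = 73.1 mm, where 73 mm was expected. The vertical force there was at most about 13 N in the readings.
- **Door:** Both cameras show it open. Depth readings put its surface about 19 to 20 mm above the panel. Those readings are rough: they give about 0.31 to 0.43 rad of opening, and one point near the edge read the gap under it instead of the door.
- **Surroundings:** The bottle, box and cutter look unmoved. I did not check the rolling pin, bowl, sprinkles or spatula again afterwards.
- **Hand:** It finished about 160 mm away from the cap row in plan and at z = 208 mm, with the wrist force near zero.
- **Tilt:** The tool tilt drifted to about 0.05 rad over the moves, which did not affect the pressing.

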